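# Bring the red bobbin round and swing the thread guide over it

### The job

On the four-armed bobbin stand, push on the arms with a fingertip to turn the red bobbin round to the yellow arrow on the base, and let it come to rest there. Then, with the fingertip, push the orange thread-guide arm round until it is fully home against its stop, so that its ring stands over the red bobbin, still at the arrow. Push gently; do not pinch, lift or shift the stand, and leave the teal spool, the wax and the chalk alone.

Things in the scene. Friction and masses are not known exactly. Their poses are not given: they have to be found in the camera images.
- stand: Bobbin stand: loose green round base, 216 mm across, 8 mm thick, 2.5 kg; origin at the centre of its underside; its -x axis points to the yellow arrow. A cross of four aluminium arms turns about the vertical axis through the origin: arms 14 mm wide, z = 18 to 30 mm, 100 mm long from the axis, with 30 mm round seats at 85 mm; hub 32 mm across, 38 mm high. Free space between arms.
- turner (a joint): Angle of the cross about the stand's +z axis, rad, counter-clockwise from above positive, free to turn many turns both ways; 0 (or any whole turn) puts the red bobbin exactly at the arrow. The other arms stand at +90, 180, 270 degrees from the red one (silver, blue, black). Friction 0.06 N m (about 1 N at an arm); it stays where it is left.
- red_bobbin (a point): Centre of the red bobbin (21 mm across, 11 mm high, z = 30 to 41 mm above the table), fixed on a red 30 mm seat at the end of one arm, 85 mm from the axis, with a red bead on top (to z = 50 mm). The other bobbins are silver (white seat and bead), blue and black, same size, also fixed.
- winding_place (a point): Point on the stand, at bobbin height, 85 mm from its axis towards the yellow arrow (a yellow chevron on the base and a yellow block at its rim): the red bobbin's centre must come here.
- guide_pivot (a point): Axis of the guide arm, in the middle of the arm's height (z = 60 mm), on an upright post at the stand's rim, at x = -95 mm, y = -75 mm in the stand's frame; the pivot cap is 22 mm across and its top, the highest point of the stand, is at z = 69 mm.
- guide_eye (a point): Centre of the steel ring (23 mm outer width) at the end of the guide arm, 75.7 mm from the pivot. The orange bar from the pivot to the ring is 8 mm wide and reaches from z = 54 to 66 mm, above the bobbins.
- guide (a joint): Angle of the guide arm, rad: 0 is fully home against its stop, with the ring over the winding place; it grows as the arm swings out, counter-clockwise from above, to 1.75 at most. Friction 0.03 N m; it stays where it is left.
- teal_spool: Teal thread spool, 26 mm across, 46 mm high, loose, upright; origin at the centre of its underside. Leave alone.
- wax: Round amber beeswax cake, 39 mm across, 13 mm high, loose; origin at the centre of its underside. Leave alone.
- chalk: Blue tailor's chalk, 38 x 49 x 8 mm, loose; origin at the centre of its underside. Leave alone.

How it is judged (in metres and radians):
On the way, in this order (a step that is already met when the one before it is completed fails the run):
1. the red bobbin rests at the arrow while the guide arm is still swung out (horizontal distance between red_bobbin and winding_place below 0.01 m and velocity of joint turner between -0.15 and 0.15 rad/s and value of joint guide above 0.5 rad), for 0.3 s.
2. the guide arm is home against its stop over the red bobbin (horizontal distance between red_bobbin and winding_place below 0.01 m and value of joint guide below 0.1 rad), for 0.2 s.
At the end, for the whole second after the job is handed in: The red bobbin's centre is within 10 mm (sideways) of the winding place and at rest, and the guide arm is within 0.1 rad of its stop and at rest (all of step 2 and velocity of joint turner between -0.15 and 0.15 rad/s and velocity of joint guide between -0.1 and 0.1 rad/s and linear speed of stand below 0.02 m/s); the robot touches nothing.
It fails at once if the stand is shifted, lifted or turned bodily (15 mm) (distance of any of stand, winding_place from where it was at the start of the episode above 0.015 m).
It fails at once if the stand or its arms are pinched or pushed hard (over 25 N) (contact force between the fingers and stand above 25 N).
It fails at once if a bystander (spool, wax, chalk) is moved 15 mm or more (distance of any of teal_spool, wax, chalk from where it was at the start of the episode above 0.015 m).
It also fails if it takes over 58 s, if anything falls off the work surface, if the arm or the gripper's body presses on something with over 40 N, if the wrist force passes 120 N, or if a joint passes its speed limit or range.

### The arm

A 6-joint arm with a two-finger parallel gripper is mounted at the origin on a cart in front of the work surface, level with it; the furniture and walls round the work are solid. World frame = base frame: x ahead of the robot, y to its left, z up, the work surface at z = 0. Lengths are in mm, angles in degrees, forces in N, time in s.
With the tool pointing down it reaches from about 350 to 925 mm from the base axis. Payload 6.4 kg.
Tool frame: the origin (TCP) lies between the finger pads; the fingertips stand 8 mm ahead of it and the grasp point (between the pads) lies 11 mm behind it; z points along the fingers, y is the direction in which the jaws open and shut (so a half turn about z gives the same grasp; the last joint's range is limited). The gripper opens to 94 mm and grips with 3 to 60 N. Pads are 16 mm wide; open, the fingers measure 119 mm over their backs; the gripper's body (75 mm by 177 mm) begins 78 mm behind the grasp point.
Start: joints at [63.994, 14.043, 89.255, -0, 76.702, -9.975], TCP at [179.503, 624.734, 213.455] pointing down, gripper open.
Joint ranges: [-179.41, 179.41], [-58.25, 129.5], [7.25, 145.43], [-54.29, 234.29], [11.92, 165.04], [-157.13, 157.13]. Speed limits (degrees/s): [147.25, 147.25, 180, 180, 180, 180].

### API

Orientations are given as [roll, pitch, yaw] about the fixed x, y, z axes, in that order (R = Rz(yaw) Ry(pitch) Rx(roll)).
In Python, from cell import manip, optics, ticket gives the robot as it stands.
- The arm moves only by the shell command python3 -m handwheel 'ROWS' [FORCE]. ROWS is JSON, one flat list of numbers, 7 for each row, row after row: the shift along the tool's x, y, z in cm, then the turn, a rotation vector about the tool's x, y, z in degrees, then the closure, from 0 (fully open) to 1 (shut). A call has 1 to 12 rows; each row shifts and turns the commanded pose from where the row before left it, along the tool's axes as they then stand; what a row does not reach is not made up. A row lasts 1/12 s, in which the tool goes at most 41.7 mm and 7.16 degrees, less where a joint would pass 70% of its speed; a pose out of reach is approached as far as the arm can. A call is refused whole if a number of a shift passes 4.17 or a number of a turn 7.16, either way. A call with a gripper value outside its range is refused whole. The fingers move at their own pace and stop on an object; FORCE is the grip in N (left out, the last holds). Time passes only in rows, so rows that do not move let the fingers close. It gives the time, the measured TCP pose, the force and the opening at its end, in the units of the state.
- manip.get_state(): the state, without advancing time (a new reading comes with each control period).
- optics.read_camera(name): name is "scene" or "side" or "wrist"; returns (picture, depth): 384x512x3 uint8, red, green, blue; 384x512 float32, mm along the optical axis (not along the pixel's ray), 0 where there is no reading.
- optics.camera_info(name): a dict with "fov_y" (degrees; the focal length in pixels is half the picture's height over the tangent of half this angle, whatever the lens; pixels are square), "cx", "cy" (the principal point, pixels), "R" (3x3) and "t" (3): a world point X has camera coordinates R X + t. Camera axes: x right, y down, z forward; pixel columns grow to the right and rows downward; lengths in mm; the calibration is good to about 2 mm. A picture is of the moment at which its call begins: read the wrist's pose just before it. camera_info takes no time and is no camera call; for the wrist camera it gives the pose at the moment of the call.
- ticket.hand_in(): hands the job in, once; it reports no verdict.
The state is a dict: "time_s": time; "joint_pos": joint angles; "qd": joint speeds; "effort": joint torques, N m; "tool_pos": TCP position; "tcp_rot": TCP orientation; "force": force on the tool from outside, world axes, zero at the start; "moment": the same for the moment, N m; "finger_gap": finger opening in mm.
Only numpy, scipy, OpenCV 4.12 (cv2) and the standard library are available. Lean on these libraries where they do the work, as an engineer would, in place of code of your own. Each camera call takes 0.05 s, during which the arm holds its last target.

## Working session

There is one attempt and no reset: what is moved stays moved. The work goes in short steps, Python scripts to look and compute and a shell command to move; the robot and the scene stay as the last step left them, time stands still between calls to the robot, and variables do not carry over. Pictures are saved under pics/ and viewed, and the job is handed in when it is done.

```bash
ls; mkdir -p pics; cat > h.py <<'E'
import numpy as np,cv2
from cell import manip,optics,ticket
def shot(name,fn):
    info=optics.camera_info(name)
    im,d=optics.read_camera(name)
    cv2.imwrite('pics/'+fn+'.png',cv2.cvtColor(im,cv2.COLOR_RGB2BGR)); np.savez('pics/'+fn+'.npz',im=im,d=d,R=np.array(info['R']),t=np.array(info['t']),f=192/np.tan(np.radians(info['fov_y']/2)),c=[info['cx'],info['cy']])
    return info
def ray(fn,u,v,z):
    n=np.load('pics/'+fn+'.npz');R=n['R'];t=n['t'];f=n['f'];c=n['c']
    o=-R.T@t; d=R.T@np.array([(u-c[0])/f,(v-c[1])/f,1])
    return o+d*(z-o[2])/d[2]
def pt(fn,u,v):
    n=np.load('pics/'+fn+'.npz');R=n['R'];t=n['t'];f=n['f'];c=n['c'];z=n['d'][int(v),int(u)]
    return R.T@(np.array([(u-c[0])/f,(v-c[1])/f,1])*z-t)
E
python3 - <<'E'
from h import *
for n in ['scene','side','wrist']:
    i=shot(n,n+'0'); print(n,i)
print(manip.get_state())
E
```

```text
pics
scene {'fov_y': 42.81563675938999, 'cx': 253.66044140085438, 'cy': 191.35256731155138, 'R': array([[ 0.71050783, -0.70367651,  0.00424305],
       [-0.48724485, -0.49630759, -0.71852017],
       [ 0.50771162,  0.5084468 , -0.69549318]]), 't': array([-687.24704202,  176.69762177,  827.50588458])}
side {'fov_y': 57.98660880567542, 'cx': 256.5847446895869, 'cy': 187.9308998133466, 'R': array([[ 7.93234184e-01, -6.08916460e-01, -5.23844343e-04],
       [-3.22605399e-01, -4.19527431e-01, -8.48482464e-01],
       [ 5.16435171e-01,  6.73214290e-01, -5.29223237e-01]]), 't': array([-687.85944864,  102.15223795,  812.80392271])}
wrist {'fov_y': 71.77692965665102, 'cx': 257.12605575967655, 'cy': 188.92787164409376, 'R': array([[ 0.27668964,  0.96095733, -0.00196211],
       [ 0.93459996, -0.26862445,  0.23316048],
       [ 0.2235302 , -0.06634688, -0.97243629]]), 't': array([-649.49707208,  -25.2739263 ,  389.69666781])}
{'time_s': 0.15, 'joint_pos': array([ 6.39929038e+01,  1.40762211e+01,  8.93058425e+01, -8.29337537e-05,
        7.67021867e+01, -9.97466446e+00]), 'qd': array([-0.13504942, -0.03321178, -0.10599438, -0.05240009, -0.02181927,
        0.0546965 ]), 'effort': array([-4.99189639e-05, -4.16268539e+01, -3.14980316e+01,  6.85106870e-02,
        3.15805664e-02, -8.19335332e-05]), 'tool_pos': array([179.31490996, 624.32840047, 212.6124261 ]), 'tcp_rot': array([-1.79917009e+02, -1.45137560e-02,  1.63967577e+02]), 'force': array([ 0.2258262 , -1.1580308 ,  0.82046246]), 'moment': array([-0.00861148, -0.07746348,  0.01097817]), 'finger_gap': 94.11939661518392}
```

View pics/scene0.png

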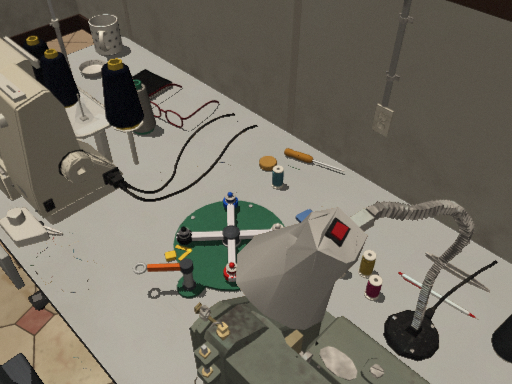

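View pics/side0.png

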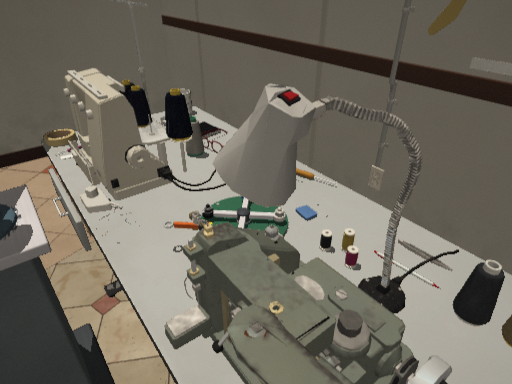

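View pics/wrist0.png

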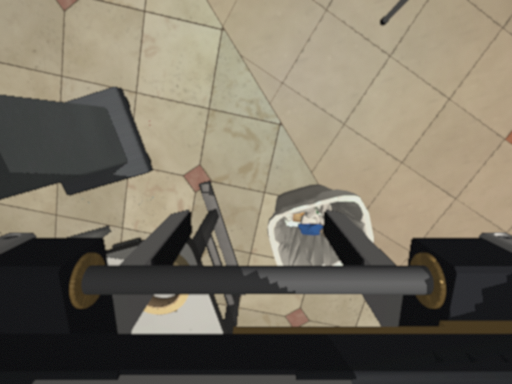

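```bash
python3 - <<'E'
from h import *
for n,(a,b,c,d) in {'scene0':(120,170,330,310),'side0':(150,190,330,260)}.items():
    im=cv2.imread(f'pics/{n}.png'); cv2.imwrite(f'pics/{n}c.png',cv2.resize(im[b:d,a:c],None,fx=3.8,fy=3.8,interpolation=cv2.INTER_CUBIC))
print('hub',ray('scene0',231,230,38),'red',ray('scene0',232,266,50),'blue',ray('scene0',230,195,50),'black',ray('scene0',183,230,50),'silver',ray('scene0',278,227,50),'ring',ray('scene0',140,268,60),'arrow',ray('scene0',178,255,8))
for n in ('scene0','side0'):
  Z=np.load(f'pics/{n}.npz');print(n,'cam',-Z['R'].T@Z['t'])
for q in [(300,280),(290,310),(340,240),(330,350),(268,162),(278,176),(305,216),(231,230)]:print(q,pt('scene0',*q))
Z=np.load('pics/scene0.npz')
def proj(n,X):
    Z=np.load(f'pics/{n}.npz');p=Z['R']@X+Z['t'];return p[:2]/p[2]*Z['f']+Z['c']
print(proj('scene0',np.array([179,624,213.])),proj('side0',np.array([179,624,213.])))
for q in [(250,170),(300,160),(240,230),(300,330)]:print(q,pt('side0',*q))
E
```

```text
hub [ 541.34498487 -371.49379301   38.        ] red [ 481.48098957 -439.03405839   50.        ] blue [ 593.42314972 -312.97859107   50.        ] black [ 473.54651585 -319.69360253   50.        ] silver [ 599.22723437 -433.22594396   50.        ] ring [ 366.92208277 -342.65970974   60.        ] arrow [ 449.82664808 -328.47641446    8.        ]
scene0 cam [ 154.25505565 -816.64594683  705.40152442]
side0 cam [ 158.82795909 -923.18448993  516.46877402]
(300, 280) [ 350.84038176 -674.47080624  372.14017737]
(290, 310) [ 344.83799128 -671.89961812  330.92226594]
(340, 240) [ 377.11105778 -688.90119972  413.33521036]
(330, 350) [ 445.42994676 -666.21215703  119.03891055]
(268, 162) [ 747.74032205 -265.86390635   11.26650113]
(278, 176) [ 712.33669647 -327.80306858   32.90552573]
(305, 216) [ 687.52264248 -424.87584931    6.19158687]
(231, 230) [ 542.10614355 -370.61846302   36.68764744]
[-195.87339249   23.26654   ] [-7.98156664 74.1818897 ]
(250, 170) [ 344.31689357 -670.2237936   342.70713539]
(300, 160) [1492.03613084  386.95461452 -440.87394416]
(240, 230) [ 379.1396389  -596.48782681  199.40125348]
(300, 330) [ 332.49789407 -770.58326306  201.41556734]
```

```bash
echo
```

```text
(no output)
```

View pics/scene0c.png

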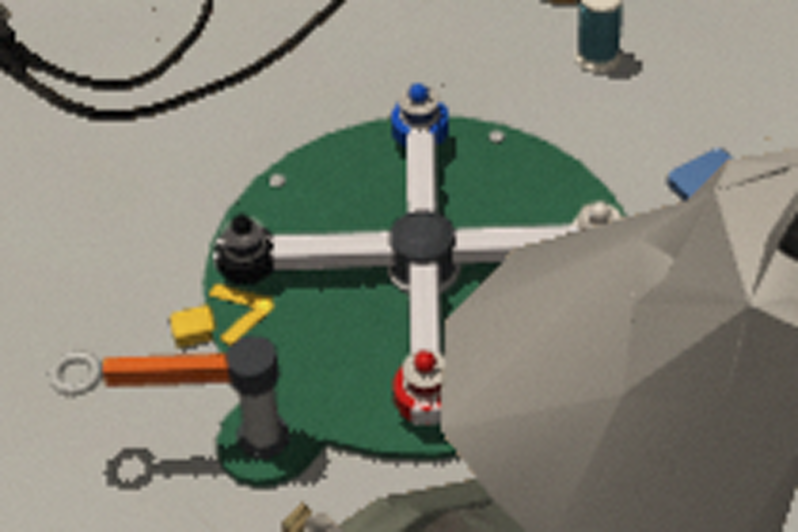

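View pics/side0c.png

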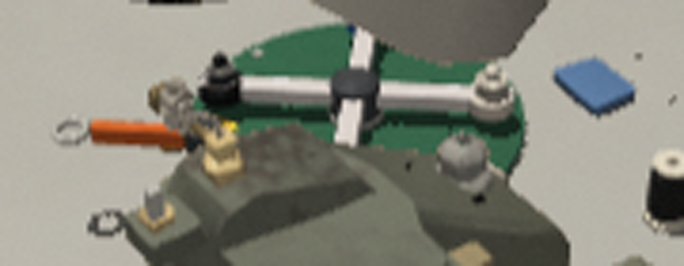

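```bash
python3 - <<'E'
from h import *
# top-down height map 50mm bins of max z from both cams
G={}
for n in ('scene0','side0'):
    Z=np.load(f'pics/{n}.npz');d=Z['d'];v,u=np.nonzero(d>0);z=d[v,u]
    P=(np.stack([(u-Z['c'][0])/Z['f']*z,(v-Z['c'][1])/Z['f']*z,z],1)-Z['t'])@Z['R']
    for p in P:
        if 150<p[0]<900 and -750<p[1]<750 and p[2]<900:
            k=(int(p[0]//50)*50,int(p[1]//50)*50);G[k]=max(G.get(k,-99),p[2])
print('y\\x',*range(150,900,50))
for y in range(700,-751,-50): print(y,*[('%4d'%G[(x,y)] if (x,y) in G else '   .') for x in range(150,900,50)])
Z=np.load('pics/wrist0.npz');c=-Z['R'].T@Z['t'];print('wcam',c, c-[179.3,624.3,212.6])
s0=np.load('pics/scene0.npz');im=cv2.cvtColor(s0['im'],cv2.COLOR_RGB2HSV)
def cen(lo,hi,box):
    a,b,c,d=box;m=cv2.inRange(im[b:d,a:c],lo,hi);ys,xs=np.nonzero(m);return xs.mean()+a,ys.mean()+b,len(xs)
print('orange',cen((5,180,120),(14,255,255),(140,250,185,280)))
print('yellow',cen((20,150,100),(35,255,255),(160,240,200,265)))
print('pivot',ray('scene0',120+252/3.8,170+358/3.8,69))
E
```

```text
y\x 150 200 250 300 350 400 450 500 550 600 650 700 750 800 850
700  -99  -99  -99  -99    .    .    .    .    .    .    .    .    .    .    .
650  -99  -99  -99  -99    .    .    .    .    .    .    .    .    .    .    .
600  -99  -99  -99  -99    .    .    .    .    .    .    .    .    .    .    .
550  -99  -99  -99  -99    .    .    .    .    .    .    .    .    .    .    .
500  -99  -99  -99  -99    .    .    .    .    .    .    .    .    .    .    .
450  -99    2   28   27    2    .    .    .    .    .    3    3   92   93    3
400  -99   21   28   27   23    .    .    .    .    .    4   90   89   93    4
350  -99    2   27   27    1    .    .    .    .    0   19   77   95   92    3
300  -99    3   11   13    .    .    .    .    .    1   19   14    3    4    3
250  -99    3    5    3    .    .    .    .    .    2    1    .    4    3    3
200  -99    2   80  281  273  275    .  448    .    2    1   15   18    4    4
150   -1    4   79  283  283  276  452  451    3    2    .   16   16    3    3
100   -2    2   79  282  283  274  453  448    2    3   33   36   34   10    3
50   -1  
[... 932 characters left out ...]
 3    3    2
-550    .    3    3  179  180  152    .    .    2   44    3    3    3    4    4
-600    .   78  225  334  344  180  159   33    2   44   53    3    4    3    3
-650    .   77  223  373  401  180  159  114    3   45   10   11   11    3    3
-700    .    .  184  394  425  418  402  114   19   19    8   12   11    3    3
-750    .    .  215  215  408  404  398  384  343  165   16   23   24   19    4
wcam [116.2211434  643.20493732 383.57367653] [-63.0788566   18.90493732 170.97367653]
orange (np.float64(162.5289256198347), np.float64(265.3057851239669), 121)
yellow (np.float64(177.39344262295083), np.float64(252.9672131147541), 183)
pivot [ 421.7578677  -395.50034453   69.        ]
```

```bash
python3 - <<'E'
from h import *
for n,(a,b,c,d),k in [('scene0',(0,0,170,150),4),('side0',(60,0,240,160),4)]:
    im=cv2.imread(f'pics/{n}.png'); cv2.imwrite(f'pics/{n}d.png',cv2.resize(im[b:d,a:c],None,fx=k,fy=k,interpolation=cv2.INTER_CUBIC))
# tall points
for n in ('scene0','side0'):
    Z=np.load(f'pics/{n}.npz');d=Z['d'];v,u=np.nonzero(d>0);z=d[v,u]
    P=(np.stack([(u-Z['c'][0])/Z['f']*z,(v-Z['c'][1])/Z['f']*z,z],1)-Z['t'])@Z['R']
    m=(P[:,0]>300)&(P[:,0]<900)&(P[:,1]>-350)&(P[:,1]<400)&(P[:,2]>180)
    m&=~((P[:,0]<520)&(P[:,1]>-60))
    Q=P[m];print(n,len(Q));
    for i in np.argsort(-Q[:,2])[::max(1,len(Q)//40)]:print(Q[i].round(),u[m][i],v[m][i])
E
```

```text
scene0 5067
[527. 113. 317.] 48 0
[347. -61. 279.] 4 89
[355. -94. 278.] 19 96
[387. -65. 275.] 30 83
[ 380. -105.  273.] 38 95
[400. -96. 272.] 47 89
[357. -94. 270.] 22 100
[342. -82. 267.] 10 102
[ 373. -106.  264.] 36 102
[526. 109. 261.] 57 29
[ 351. -109.  257.] 25 112
[ 397. -111.  253.] 53 103
[ 356. -107.  250.] 29 114
[ 378. -109.  248.] 43 110
[552. -52. 245.] 115 61
[336. -73. 242.] 9 114
[ 380. -108.  240.] 45 113
[530. -76. 239.] 113 73
[531. -77. 237.] 114 74
[ 336. -104.  235.] 19 126
[568. -63. 233.] 127 66
[526. -76. 230.] 112 78
[ 341. -106.  228.] 24 129
[ 374. -107.  225.] 44 122
[532. -84. 223.] 118 82
[332. -83. 220.] 14 129
[ 343. -108.  218.] 28 134
[ 340. -108.  215.] 27 136
[ 380. -108.  212.] 50 127
[ 340. -109.  210.] 28 139
[ 340. -108.  207.] 28 140
[ 361. -109.  205.] 41 136
[ 414. -109.  202.] 70 124
[329. -91. 199.] 19 142
[ 335. -110.  196.] 28 147
[534. -84. 194.] 122 95
[ 337. -107.  191.] 29 148
[ 384. -107.  189.] 56 137
[327. -77. 186.] 16 145
[ 411. -108.  183.] 71 133
[327. -72. 181.] 16 146
side0 2715
[523.   8. 452.] 143 3
[524. 108. 423.] 
[... 332 characters left out ...]
46.] 98 112
[ 396. -111.  243.] 126 109
[553. -76. 241.] 180 94
[527. -80. 239.] 172 97
[547. -86. 237.] 180 97
[538. -80. 235.] 176 98
[562. -79. 232.] 184 97
[ 356. -110.  230.] 110 118
[542. -87. 227.] 179 101
[ 335. -109.  225.] 101 122
[ 358. -111.  222.] 112 121
[535. -83. 220.] 176 104
[ 350. -112.  217.] 109 124
[519. -72. 215.] 169 106
[ 384. -113.  212.] 124 123
[ 332. -112.  210.] 102 129
[ 393. -112.  207.] 128 124
[ 367. -108.  204.] 117 127
[ 340. -110.  202.] 106 131
[ 390. -109.  199.] 127 127
[ 399. -108.  197.] 131 127
[ 393. -112.  194.] 129 129
[525. -83. 192.] 174 115
[521. -79. 189.] 172 116
[326. -91. 186.] 99 136
[ 362. -110.  184.] 117 136
[ 363. -112.  181.] 118 137
```

View pics/scene0d.png

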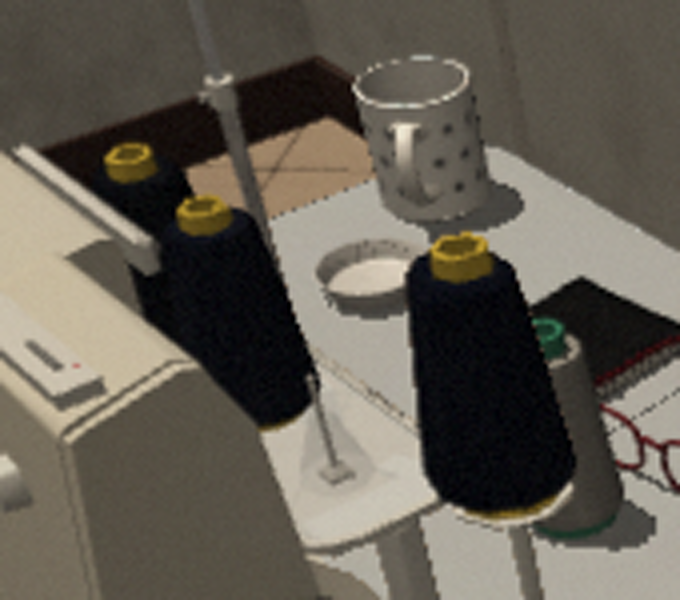

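View pics/side0d.png

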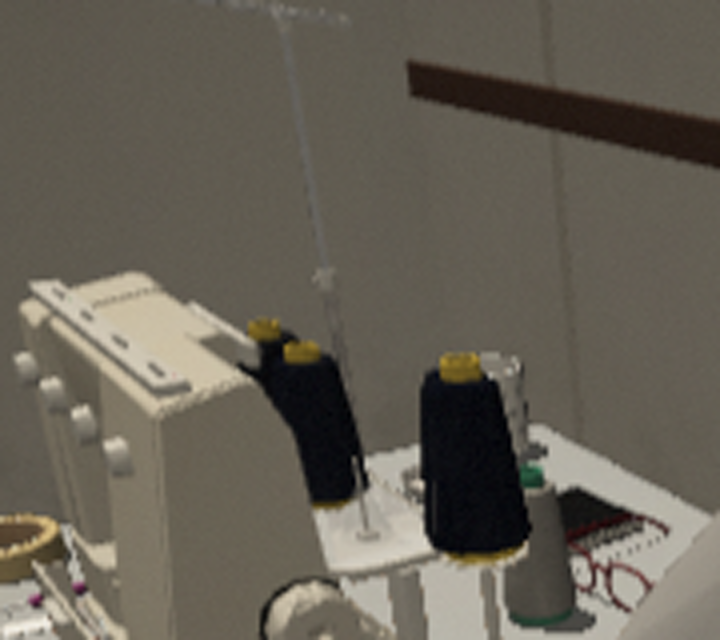

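```bash
python3 -m handwheel '[0,0,-2.9,0,0,6.75,1, 0,0,-2.9,0,0,6.75,1, 0,0,-2.9,0,0,6.75,1, 0,0,-2.9,0,0,6.75,1, 0,0,-2.9,0,0,6.75,1, 0,0,-2.9,0,0,6.75,1, 0,0,-2.9,0,0,6.75,1, 0,0,-2.9,0,0,6.75,1, 0,0,-2.9,0,0,6.75,1, 0,0,-2.9,0,0,6.75,1, 0,0,-2.9,0,0,6.75,1, 0,0,-2.9,0,0,6.75,1]' 10
```

```text
time_s: 1.15
tool_pos: [179.3, 624.5, 562.5]
tcp_rot: [-180.0, 0.0, 82.6]
force: [0.2, 0.8, -0.3]
finger_gap: 17.5
```

```bash
python3 -m handwheel '[-3.4,1.8,0,0,0,0,1, -3.4,1.8,0,0,0,0,1, -3.4,1.8,0,0,0,0,1, -3.4,1.8,0,0,0,0,1, -3.4,1.8,0,0,0,0,1, -3.4,1.8,0,0,0,0,1, -3.4,1.8,0,0,0,0,1, -3.4,1.8,0,0,0,0,1, -3.4,1.8,0,0,0,0,1, -3.4,1.8,0,0,0,0,1, -3.4,1.8,0,0,0,0,1, -3.4,1.8,0,0,0,0,1]'
```

```text
time_s: 2.15
tool_pos: [343.9, 191.7, 561.4]
tcp_rot: [180.0, -0.0, 83.0]
force: [1.2, 0.3, -0.4]
finger_gap: 0.4
```

```bash
python3 -m handwheel '[-3.5,1.9,0,0,0,0,1, -3.5,1.9,0,0,0,0,1, -3.5,1.9,0,0,0,0,1, -3.5,1.9,0,0,0,0,1, -3.5,1.9,0,0,0,0,1, -3.5,1.9,0,0,0,0,1, -3.5,1.9,0,0,0,0,1, -3.5,1.9,0,0,0,0,1, -3.5,1.9,0,0,0,0,1, -3.5,1.9,0,0,0,0,1, -3.5,1.9,0,0,0,0,1, -3.5,1.9,0,0,0,0,1]'
python3 -m handwheel '[-3.2,1.7,0,0,0,0,1, -3.2,1.7,2,0,0,0,1, 0,0,3.5,0,0,0,1, 0,0,3.5,0,0,0,1, 0,0,3.5,0,0,0,1, 0,0,3.5,0,0,0,1, 0,0,3.5,0,0,0,1, 0,0,3.5,0,0,0,1, 0,0,3.5,0,0,0,1, 0,0,3.5,0,0,0,1, 0,0,2,0,0,0,1, 0,0,0,0,0,0,1]'
python3 - <<'E'
from h import *
shot('wrist','w1');shot('scene','s1')
E
```

```text
time_s: 3.15
tool_pos: [519.1, -253.4, 561.1]
tcp_rot: [-180.0, -0.0, 82.9]
force: [1.5, 0.6, 0.6]
finger_gap: 0.6
time_s: 4.15
tool_pos: [542.1, -316.9, 234.6]
tcp_rot: [-179.5, -0.4, 83.0]
force: [-0.6, 0.3, -0.5]
finger_gap: 0.4
```

View pics/w1.png

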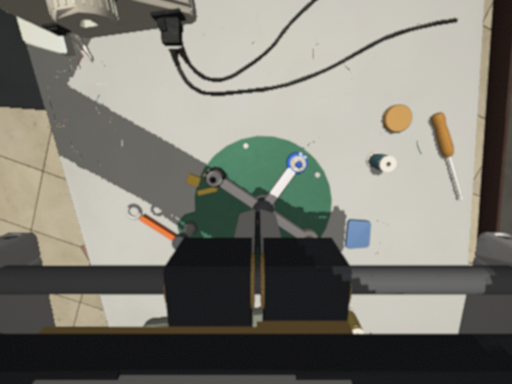

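View pics/s1.png

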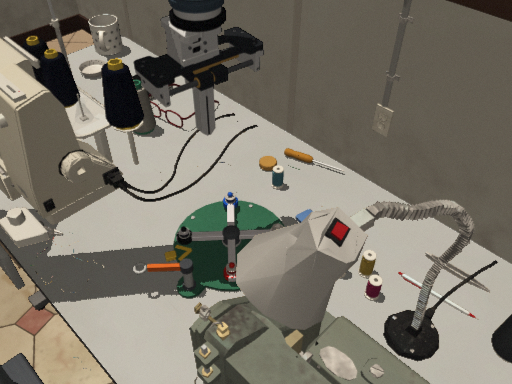

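```bash
python3 - <<'E'
from h import *
im=cv2.imread('pics/w1.png');cv2.imwrite('pics/w1c.png',cv2.resize(im[120:250,110:350],None,fx=3.3,fy=3.3,interpolation=cv2.INTER_CUBIC))
hsv=cv2.cvtColor(im,cv2.COLOR_BGR2HSV)
m=cv2.inRange(hsv,(65,90,15),(95,255,255));m[240:]=0
k,l,st,ce=cv2.connectedComponentsWithStats(m);i=1+np.argmax(st[1:,4])
cs,_=cv2.findContours((l==i).astype('u1')if False else (l==i).astype(np.uint8),cv2.RETR_EXTERNAL,cv2.CHAIN_APPROX_NONE)
c=max(cs,key=len)[:,0];P=np.array([ray('w1',u,v,8)[:2] for u,v in c])
# robust circle fit radius 108
from scipy.optimize import least_squares
r=least_squares(lambda q:np.hypot(P[:,0]-q[0],P[:,1]-q[1])-108,[538,-375],loss='cauchy',f_scale=1)
print('C',r.x,np.sum(np.abs(r.fun)<1.5),len(P))
print('blue',ray('w1',297,157,50),'black',ray('w1',214,178,50),'ring',ray('w1',134,211,60),'block',ray('w1',194,180,12))
for lo,hi,nm in [((100,150,80),(125,255,255),'blue'),((20,140,40),(35,255,255),'yel'),((5,180,90),(14,255,255),'orange')]:
    mm=cv2.inRange(hsv,lo,hi);mm[240:]=0;mm[:130]=0
    k,l,st,ce=cv2.connectedComponentsWithStats(mm)
    for j in range(1,k):
        if st[j,4]>8:print(nm,ce[j].round(1),st[j,4])
E
```

```text
C [ 539.68508733 -374.19507066] 136 415
blue [ 598.11705726 -296.26950945   50.        ] black [ 483.09249096 -311.02117814   50.        ] ring [ 368.58670953 -341.50740848   60.        ] block [ 444.96414469 -316.75369738   12.        ]
blue [290.3 158. ] 41
blue [298.5 164.3] 14
yel [193.2 179.8] 107
yel [206.6 190.6] 74
orange [157.6 226.5] 174
```

View pics/w1c.png

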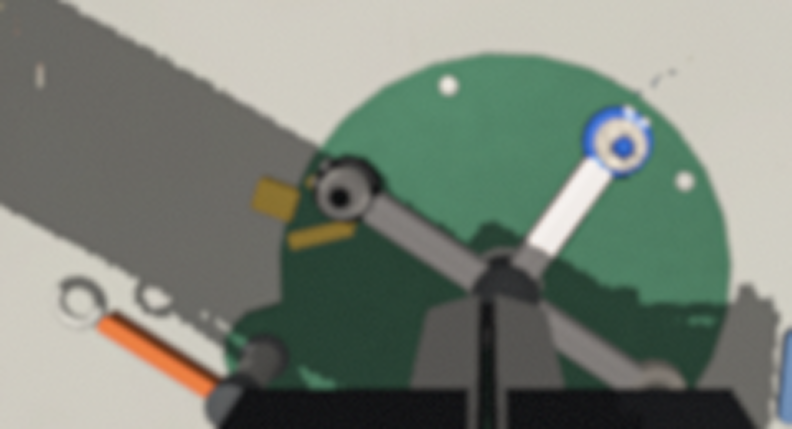

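```bash
cat >> h.py <<'E'
def tri(a,pa,b,pb):
    A=[];B=[]
    L=[]
    for fn,(u,v) in((a,pa),(b,pb)):
        n=np.load('pics/'+fn+'.npz');R=n['R'];o=-R.T@n['t'];d=R.T@np.array([(u-n['c'][0])/n['f'],(v-n['c'][1])/n['f'],1]);d/=np.linalg.norm(d)
        M=np.eye(3)-np.outer(d,d);A.append(M);B.append(M@o);L.append((o,d))
    X=np.linalg.solve(sum(A),sum(B));return X.round(1),[round(float(np.linalg.norm(M@X-b)),1) for M,b in zip(A,B)]
E
python3 - <<'E'
from h import *
s=lambda x,y:(120+x/3.8,170+y/3.8); w=lambda x,y:(110+x/3.3,120+y/3.3)
C=np.array([539,-374.5])
for nm,a,b in [('blue',(418,91),(623,146)),('black',(241,223),(339,196)),('block',(192,326),(276,199)),('ring',(76,374),(82,302)),('hub',(422,228),(507,282)),('chevtip?',(270,305),(353,232))]:
    X,e=tri('scene0',s(*a),'w1',w(*b));print(nm,X,e,'ang',np.degrees(np.arctan2(*(X[:2]-C)[::-1])).round(1),'r',np.hypot(*(X[:2]-C)).round(1))
E
```

```text
blue [ 599.8 -306.8   44.4] [0.7, 0.7] ang 48.1 r 91.0
black [ 479.4 -313.5   43.9] [0.5, 0.5] ang 134.3 r 85.3
block [ 441.4 -318.     3.8] [0.8, 0.8] ang 149.9 r 112.8
ring [ 367.7 -342.5   57.8] [0.8, 0.8] ang 169.4 r 174.3
hub [ 546.1 -364.9   28.6] [0.8, 0.8] ang 53.5 r 11.9
chevtip? [ 475.  -337.     7.4] [1.5, 1.5] ang 149.6 r 74.2
```

```bash
python3 -m handwheel '[0,0,3.5,0,0,0,1, 0,0,3.5,0,0,0,1, 0,0,3.5,0,0,0,1, 0,0,3.5,0,0,0,1, 0,0,3,0,0,0,1, 0,0,2.2,0,0,0,1, 0,0,1,0,0,0,1, 0,0,0,0,0,0,1]'
```

```text
time_s: 4.92
tool_pos: [544.7, -319.1, 39.0]
tcp_rot: [-179.9, -0.0, 83.0]
force: [1.0, -0.2, 0.3]
finger_gap: 0.4
```

```bash
python3 -m handwheel '[0,0,1.2,0,0,0,1, 0,0,0,0,0,0,1, 0,0.39,0,0,0,4,1, 0,0.39,0,0,0,4,1, 0,0.39,0,0,0,4,1, 0,0.147,0,0,0,1.5,1, 0,0.147,0,0,0,1.5,1, 0,0.147,0,0,0,1.5,1, 0,0.147,0,0,0,1.5,1, 0,0.147,0,0,0,1.5,1, 0,0.147,0,0,0,1.5,1, 0,0.147,0,0,0,1.5,1]'
python3 -m handwheel '[0,0.147,0,0,0,1.5,1, 0,0.147,0,0,0,1.5,1, 0,0.147,0,0,0,1.5,1, 0,0.147,0,0,0,1.5,1, 0,0.147,0,0,0,1.5,1, 0,0.147,0,0,0,1.5,1, 0,0.147,0,0,0,1.5,1, 0,0.147,0,0,0,1.5,1, 0,0.147,0,0,0,1.5,1, 0,0.147,0,0,0,1.5,1, 0,0.147,0,0,0,1.5,1, 0,0.147,0,0,0,1.5,1]'
```

```text
time_s: 5.92
tool_pos: [566.3, -326.1, 29.4]
tcp_rot: [179.9, 0.0, 60.4]
force: [-1.8, 0.6, 1.2]
finger_gap: 0.5
time_s: 6.92
tool_pos: [580.1, -336.7, 29.4]
tcp_rot: [179.9, -0.0, 42.4]
force: [-1.5, 0.6, 1.0]
finger_gap: 0.5
```

```bash
python3 - <<'E'
from h import *
shot('scene','s2')
im=cv2.imread('pics/s2.png'); cv2.imwrite('pics/s2c.png',cv2.resize(im[150:310,120:330],None,fx=3.7,fy=3.7,interpolation=cv2.INTER_CUBIC))
E
```

```text
(no output)
```

View pics/s2c.png

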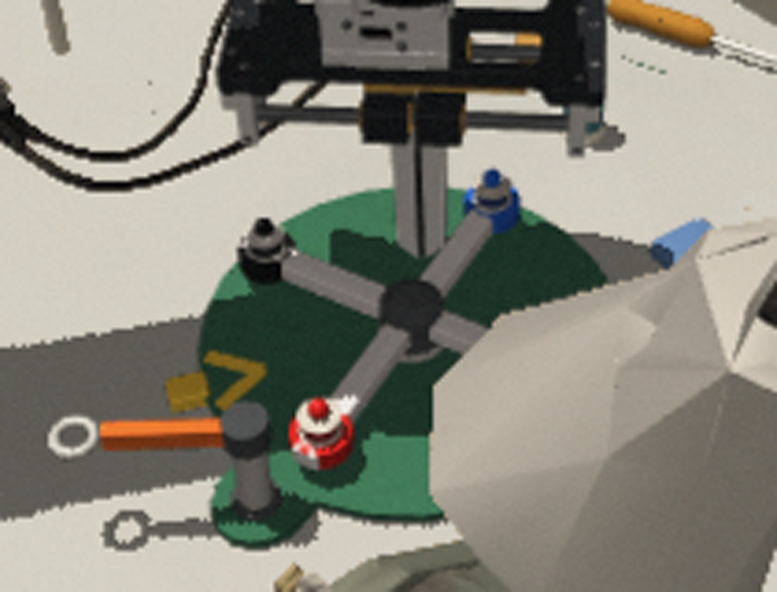

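```bash
python3 -m handwheel '[0,0.147,0,0,0,1.5,1, 0,0.147,0,0,0,1.5,1, 0,0.147,0,0,0,1.5,1, 0,0.147,0,0,0,1.5,1, 0,0.147,0,0,0,1.5,1, 0,0.147,0,0,0,1.5,1, 0,0.147,0,0,0,1.5,1, 0,0.147,0,0,0,1.5,1, 0,0.147,0,0,0,1.5,1, 0,0.147,0,0,0,1.5,1, 0,0.147,0,0,0,1.5,1, 0,0.147,0,0,0,1.5,1]'
python3 -m handwheel '[0,0.147,0,0,0,1.5,1, 0,0.147,0,0,0,1.5,1, 0,0.147,0,0,0,1.5,1, 0,0.147,0,0,0,1.5,1, 0,0.147,0,0,0,1.5,1, 0,0.147,0,0,0,1.5,1, 0,0.147,0,0,0,1.5,1, 0,0.147,0,0,0,1.5,1, 0,0.147,0,0,0,1.5,1, 0,0.147,0,0,0,1.5,1, 0,0.147,0,0,0,1.5,1, 0,0.147,0,0,0,1.5,1]'
```

```text
time_s: 7.97
tool_pos: [590.0, -351.1, 29.2]
tcp_rot: [179.9, -0.0, 24.4]
force: [-0.7, 1.7, 1.1]
finger_gap: 0.3
time_s: 8.97
tool_pos: [594.9, -367.9, 27.9]
tcp_rot: [180.0, -0.1, 6.3]
force: [1.3, 0.1, 0.9]
finger_gap: 0.7
```

```bash
python3 - <<'E'
from h import *
shot('scene','s3')
im=cv2.imread('pics/s3.png'); cv2.imwrite('pics/s3c.png',cv2.resize(im[150:310,120:330],None,fx=3.7,fy=3.7,interpolation=cv2.INTER_CUBIC))
E
```

```text
(no output)
```

View pics/s3c.png

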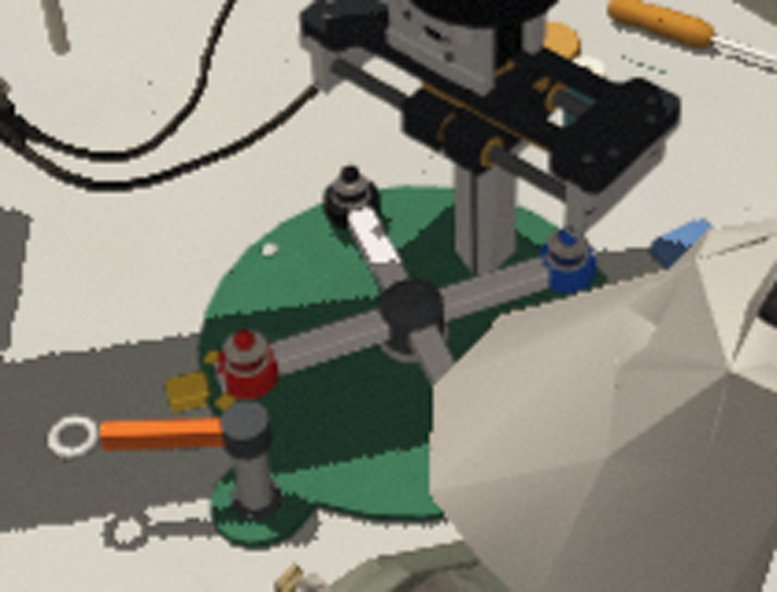

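```bash
python3 - <<'E'
from h import *
s=lambda x,y:(120+x/3.7,150+y/3.7)
a=lambda d:np.degrees(np.arctan2(d[1],d[0])).round(1)
R=ray('s3',*s(243,340),46);B=ray('s3',*s(569,238),46);K=ray('s3',*s(350,175),46);H=ray('s3',*s(412,298),38)
blk=ray('s3',*s(188,388),8)
print(R,B,K,'cross',a(R-B),'mid',(R+B)/2, a(R-np.array([539,-375,0])),a(K-np.array([539,-375,0])),blk)
# arrow line from s2 chevron: legs tips & block
E
```

```text
[ 461.42229454 -341.58026125   46.        ] [ 619.21530369 -403.96565934   46.        ] [ 570.84873391 -293.8868678    46.        ] cross 158.4 mid [ 540.31879912 -372.7729603    46.        ] 156.7 68.6 [ 440.78164587 -319.14523124    8.        ]
```

```bash
python3 -m handwheel '[0,0.1,0,0,0,1,1, 0,0.1,0,0,0,1,1, 0,0.1,0,0,0,1,1, 0,0.1,0,0,0,1,1, 0,0.1,0,0,0,1,1, 0,0.1,0,0,0,1,1, 0,0.05,0,0,0,0,1, 0,0,0,0,0,0,1, 0,0,0,0,0,0,1]'
```

```text
time_s: 9.77
tool_pos: [594.5, -374.1, 27.3]
tcp_rot: [-180.0, 0.0, 0.5]
force: [0.5, 0.7, 0.3]
finger_gap: 0.3
```

```bash
python3 - <<'E'
from h import *
shot('scene','s4')
im=cv2.imread('pics/s4.png'); cv2.imwrite('pics/s4c.png',cv2.resize(im[180:300,140:300],None,fx=5,fy=5,interpolation=cv2.INTER_CUBIC))
E
```

```text
(no output)
```

View pics/s4c.png

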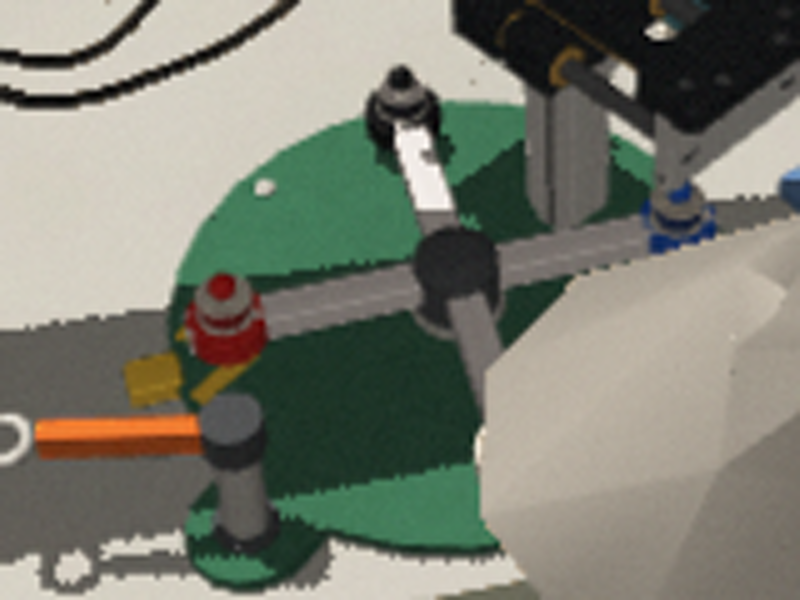

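```bash
python3 - <<'E'
from h import *
s=lambda x,y:(140+x/5,180+y/5)
a=lambda d:np.degrees(np.arctan2(d[1],d[0])).round(1)
R=ray('s4',*s(223,286),46);B=ray('s4',*s(680,195),46);K=ray('s4',*s(402,78),46);C=(R+B)/2
print(R,B,K,'cross',a(R-B),C,a(K-C))
# arrow points in s2
t=lambda x,y:(120+x/3.7,150+y/3.7)
for nm,p,z in [('blockC',(187,391),10),('tip',(267,372),8),('legA',(208,356),8),('legB',(219,404),8),('pivot',(246,421),69)]:
    X=ray('s2',*t(*p),z);print(nm,X,a(X-C),np.hypot(*(X-C)[:2]))
E
```

```text
[ 466.87282237 -331.85950121   46.        ] [ 613.60551649 -414.90172115   46.        ] [ 581.85387724 -298.21462457   46.        ] cross 150.5 [ 540.23916943 -373.38061118   46.        ] 61.0
blockC [ 438.47472395 -321.70105798   10.        ] 153.1 114.13491395716976
tip [ 474.59935902 -338.42169892    8.        ] 152.0 74.36874516913359
legA [ 460.24883134 -310.09090885    8.        ] 141.6 102.00019907264138
legB [ 445.40630252 -337.45987795    8.        ] 159.3 101.40794704434413
pivot [ 422.50030131 -395.02244145   69.        ] -169.6 119.71136071395264
```

```bash
python3 -m handwheel '[0,-0.8,0,0,0,0,1, 0,0,-2,0,0,0,1, 0,0,-3.5,0,0,0,1, 0,0,-3.5,0,0,-6.4,1, 0,0,-3.5,0,0,-6.4,1, 0,0,-3.5,0,0,-6.4,1, 0,0,-3,0,0,-6.4,1, 0,0,-2,0,0,-6.4,1, 0,0,0,0,0,-6.4,1, 0,0,0,0,0,-6.4,1, 0,0,0,0,0,0,1]'
```

```text
time_s: 10.73
tool_pos: [594.7, -365.8, 238.1]
tcp_rot: [179.9, 0.0, 45.4]
force: [-0.5, 0.0, 0.2]
finger_gap: 0.4
```

```bash
python3 -m handwheel '[-2.1,-1.9,0,0,0,0,1, -2.1,-1.9,0,0,0,0,1, -2.1,-1.9,0,0,0,0,1, -2.1,-1.9,0,0,0,0,1, -2.1,-1.9,0,0,0,0,1, -2.1,-1.9,0,0,0,0,1, -2.1,-1.8,0,0,0,0,1, -2.1,-1.7,0,0,0,0,1, 0,0,0,0,0,0,1]'
python3 - <<'E'
from h import *
shot('wrist','w5');shot('scene','s5')
im=cv2.imread('pics/s5.png'); cv2.imwrite('pics/s5c.png',cv2.resize(im[180:300,130:290],None,fx=5,fy=5,interpolation=cv2.INTER_CUBIC))
E
```

```text
time_s: 11.48
tool_pos: [367.3, -380.4, 236.9]
tcp_rot: [-179.9, 0.1, 44.9]
force: [1.0, -0.5, -0.5]
finger_gap: 0.3
```

View pics/w5.png

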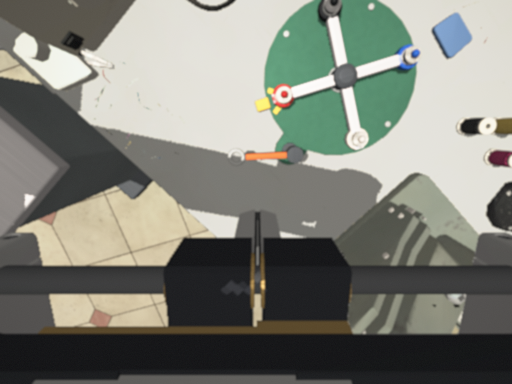

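View pics/s5c.png

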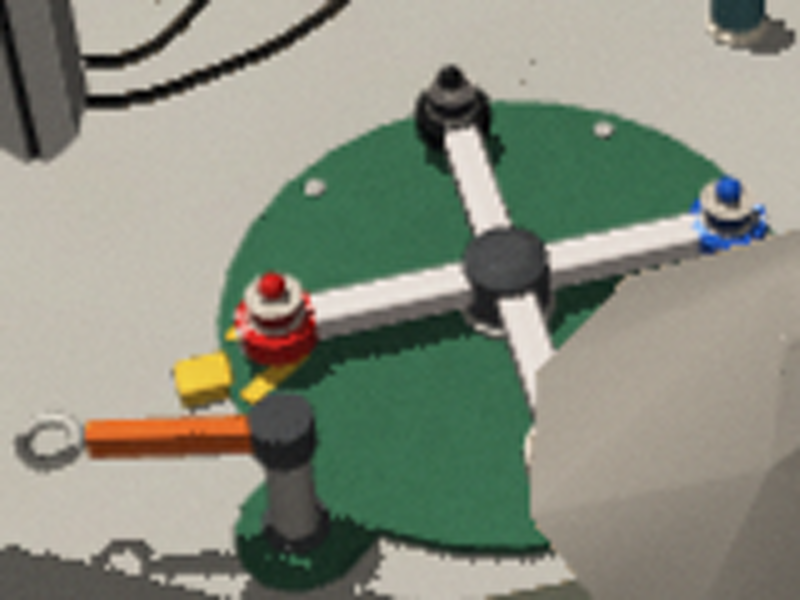

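Wrist view: red bobbin at (284,95) right beside the yellow block (263,104), ring at (237,156), pivot (294,154). Measuring alignment and the guide in it.

```bash
python3 - <<'E'
from h import *
from scipy.optimize import least_squares
im=cv2.imread('pics/w5.png');cv2.imwrite('pics/w5c.png',cv2.resize(im[0:190,220:430],None,fx=3.8,fy=3.1,interpolation=cv2.INTER_CUBIC)) 
hsv=cv2.cvtColor(im,cv2.COLOR_BGR2HSV)
m=cv2.inRange(hsv,(65,90,15),(95,255,255));m[200:]=0
k,l,st,ce=cv2.connectedComponentsWithStats(m);i=1+np.argmax(st[1:,4])
cs,_=cv2.findContours((l==i).astype(np.uint8),cv2.RETR_EXTERNAL,cv2.CHAIN_APPROX_NONE)
c=max(cs,key=len)[:,0];P=np.array([ray('w5',u,v,8)[:2] for u,v in c])
r=least_squares(lambda q:np.hypot(P[:,0]-q[0],P[:,1]-q[1])-108,[540,-374],loss='cauchy',f_scale=1);C=r.x
a=lambda d:np.degrees(np.arctan2(d[1],d[0])).round(1)
print('C',C,np.sum(abs(r.fun)<1.5))
for nm,lo,hi in [('yel',(20,140,60),(35,255,255)),('orange',(5,180,90),(14,255,255)),('red',(0,180,80),(4,255,255)),('red2',(174,180,80),(180,255,255)),('blue',(100,150,60),(125,255,255))]:
    mm=cv2.inRange(hsv,lo,hi);mm[200:]=0
    k,l,st,ce=cv2.connectedComponentsWithStats(mm)
    for j in range(1,k):
        if st[j,4]>6:
            X=ray('w5',*ce[j],{'yel':10,'orange':66}.get(nm,30));print(nm,ce[j].round(1),st[j,4],X.round(1),a(X[:2]-C))
            if nm=='orange':
                ys,xs=np.nonzero(l==j);Q=np.array([ray('w5',x,y,66)[:2] for x,y in zip(xs,ys)]);w,v=np.linalg.eigh(np.cov(Q.T));print('bar dir',a(v[:,1]))
E
```

```text
C [ 544.31305061 -374.43612169] 99
yel [265.2 106.3] 24 [ 443.1 -322.3   10. ] 152.8
yel [503.1 123.3] 46 [ 670.7 -584.3   10. ] -58.9
yel [505.6 125.2] 16 [ 671.7 -589.3   10. ] -59.3
yel [507.9 131.1] 8 [ 669.4 -598.9   10. ] -60.9
red [283.8  93.8] 13 [ 470.7 -329.2   30. ] 148.4
red [282.8 105. ] 17 [ 459.8 -338.6   30. ] 157.0
blue [402.2  48.5] 38 [ 617.9 -397.9   30. ] -17.7
blue [415.1  53.2] 28 [ 626.2 -414.3   30. ] -25.9
blue [405.2  66.8] 60 [ 607.  -418.3   30. ] -35.0
```

View pics/w5c.png

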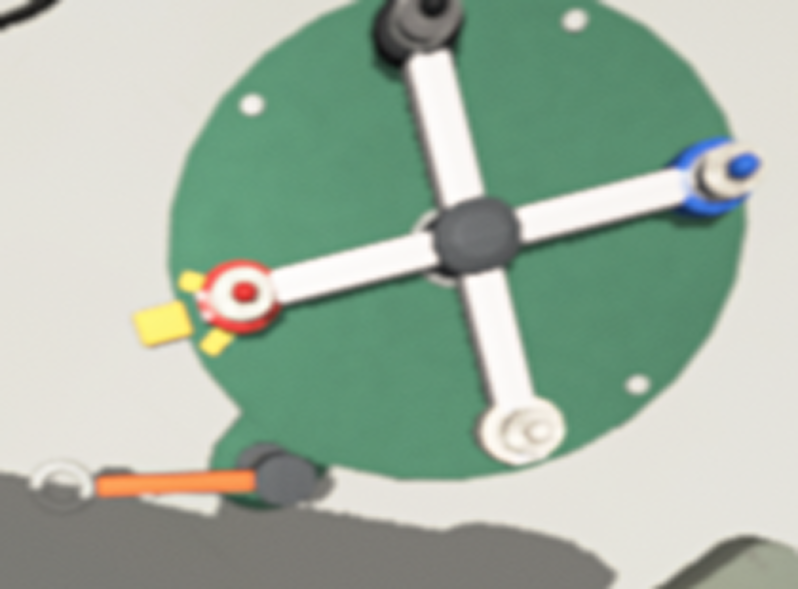

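```bash
python3 - <<'E'
from h import *
s=lambda x,y:(220+x/3.8,y/3.1)
a=lambda d:np.degrees(np.arctan2(d[1],d[0])).round(1)
A=ray('w5',*s(278,289),30);B=ray('w5',*s(683,188),30);print('arm dir',a(A-B))
K=ray('w5',*s(428,60),30);S=ray('w5',*s(515,400),30);print('KS dir',a(K-S)+90, 'mid',(K+S)/2,(A+B)/2)
seat=ray('w5',*s(240,298),26);print('seat',seat)
C=np.array([540,-373.7])
for nm,p,z in [('block',(163,323),10),('legA',(190,281),8),('legB',(215,343),8),('pivot',(288,479),69),('ring',(62,485),60),('barL',(97,486),66),('barR',(255,479),66)]:
    X=ray('w5',*s(*p),z);print(nm,X.round(1),a(X[:2]-C))
s2=lambda x,y:(130+x/5,180+y/5)
print('tri pivot',tri('s5',s2(285,417),'w5',s(288,479)),'ring',tri('s5',s2(48,440),'w5',s(62,485)),'red',tri('s5',s2(271,287),'w5',s(244,292)))
E
```

```text
arm dir 151.2
KS dir 151.6 mid [ 542.72505579 -370.88056923   30.        ] [ 543.38288737 -372.41239152   30.        ]
seat [ 468.66044264 -330.73253829   26.        ]
block [ 442.8 -318.    10. ] 150.2
legA [ 463. -312.    8.] 141.3
legB [ 450.6 -338.3    8. ] 158.4
pivot [ 425.3 -393.3   69. ] -170.3
ring [ 368.8 -341.6   60. ] 169.4
barL [ 377.7 -350.1   66. ] 171.7
barR [ 417.5 -385.9   66. ] -174.3
tri pivot (array([ 425. , -393.6,   66.6]), [0.4, 0.4]) ring (array([ 367.8, -341.2,   57.9]), [0.8, 0.8]) red (array([ 468.3, -329.8,   43. ]), [0.8, 0.8])
```

```bash
python3 -m handwheel '[0,0.3,3.5,0,0,0,1, 0,0.3,3.5,0,0,0,1, 0,0,3.5,0,0,-2,1, 0,0,3.5,0,0,0,1, 0,0,2.5,0,0,0,1, 0,0,1.2,0,0,0,1, 0,0,0,0,0,0,1, 0,0,0,0,0,0,1]'
```

```text
time_s: 12.25
tool_pos: [375.6, -384.9, 60.8]
tcp_rot: [180.0, -0.0, 47.3]
force: [-0.2, -0.6, -0.1]
finger_gap: 0.6
```

```bash
python3 -m handwheel '[0.3,0,0.2,0,0,0,1, 0.4,0,0,0,0,0,1, 0.4,0,0,0,0,0,1, 0.2,0,0,0,0,0,1, 0.11,-0.03,0,0,0,1.5,1, 0.11,-0.03,0,0,0,1.5,1, 0.11,-0.03,0,0,0,1.5,1, 0.11,-0.03,0,0,0,1.5,1, 0.11,-0.03,0,0,0,1.5,1, 0.11,-0.03,0,0,0,1.5,1, 0.11,-0.03,0,0,0,1.5,1, 0.11,-0.03,0,0,0,1.5,1]'
python3 -m handwheel '[0.11,-0.03,0,0,0,1.5,1, 0.11,-0.03,0,0,0,1.5,1, 0.11,-0.03,0,0,0,1.5,1, 0.11,-0.03,0,0,0,1.5,1, 0.11,-0.03,0,0,0,1.5,1, 0.11,-0.03,0,0,0,1.5,1, 0.11,-0.03,0,0,0,1.5,1, 0.11,-0.03,0,0,0,1.5,1, 0.11,-0.03,0,0,0,1.5,1, 0.11,-0.03,0,0,0,1.5,1, 0.11,-0.03,0,0,0,1.5,1, 0.11,-0.03,0,0,0,1.5,1]'
python3 - <<'E'
from h import *
shot('scene','s6')
im=cv2.imread('pics/s6.png'); cv2.imwrite('pics/s6c.png',cv2.resize(im[180:300,130:290],None,fx=5,fy=5,interpolation=cv2.INTER_CUBIC))
E
```

```text
time_s: 13.25
tool_pos: [388.8, -367.9, 59.3]
tcp_rot: [179.9, 0.0, 35.2]
force: [-1.4, -0.3, 0.7]
finger_gap: 0.6
time_s: 14.25
tool_pos: [398.8, -358.4, 59.1]
tcp_rot: [180.0, 0.0, 17.2]
force: [-0.9, 1.1, 0.3]
finger_gap: 0.2
```

View pics/s6c.png

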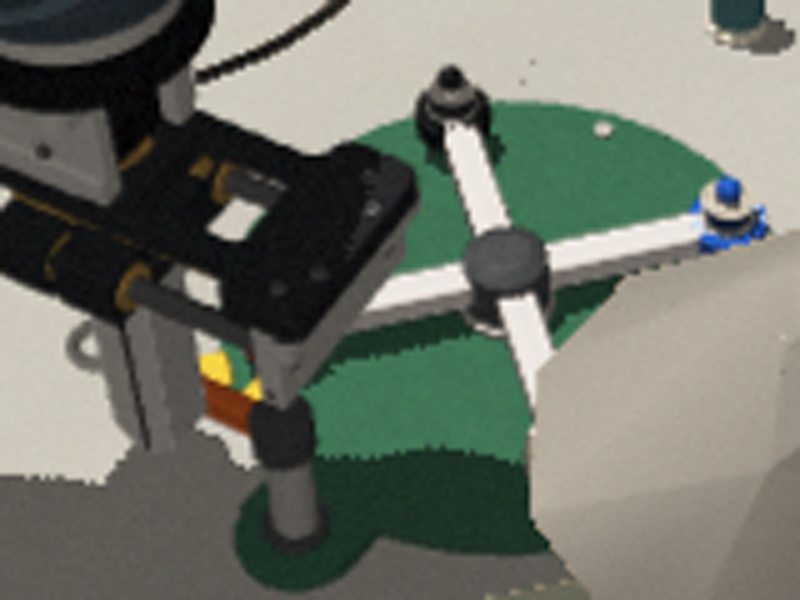

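```bash
python3 -m handwheel '[0.11,-0.03,0,0,0,1.5,1, 0.11,-0.03,0,0,0,1.5,1, 0.11,-0.03,0,0,0,1.5,1, 0.11,-0.03,0,0,0,1.5,1, 0.11,-0.03,0,0,0,1.5,1, 0.11,-0.03,0,0,0,1.5,1, 0.11,-0.03,0,0,0,1.5,1, 0.11,-0.03,0,0,0,1.5,1, 0.11,-0.03,0,0,0,1.5,1, 0.11,-0.03,0,0,0,1.5,1, 0.11,-0.03,0,0,0,1.5,1, 0.11,-0.03,0,0,0,1.5,1]'
python3 -m handwheel '[0.11,-0.03,0,0,0,1.5,1, 0.11,-0.03,0,0,0,1.5,1, 0.11,-0.03,0,0,0,1.5,1, 0.11,-0.03,0,0,0,1.5,1, 0.11,-0.03,0,0,0,1.5,1, 0.11,-0.03,0,0,0,1.5,1, 0.11,-0.03,0,0,0,1.5,1, 0.11,-0.03,0,0,0,1.5,1, 0.11,-0.03,0,0,0,1.5,1, 0.11,-0.03,0,0,0,1.5,1]'
python3 - <<'E'
from h import *
shot('scene','s7')
im=cv2.imread('pics/s7.png'); cv2.imwrite('pics/s7c.png',cv2.resize(im[180:300,130:290],None,fx=5,fy=5,interpolation=cv2.INTER_CUBIC))
E
```

```text
time_s: 15.3
tool_pos: [411.1, -352.8, 59.0]
tcp_rot: [180.0, 0.0, -0.8]
force: [-1.3, 0.3, 1.5]
finger_gap: 0.5
time_s: 16.13
tool_pos: [422.4, -351.3, 59.0]
tcp_rot: [180.0, -0.0, -15.8]
force: [-1.6, -0.4, 1.4]
finger_gap: 0.4
```

View pics/s7c.png

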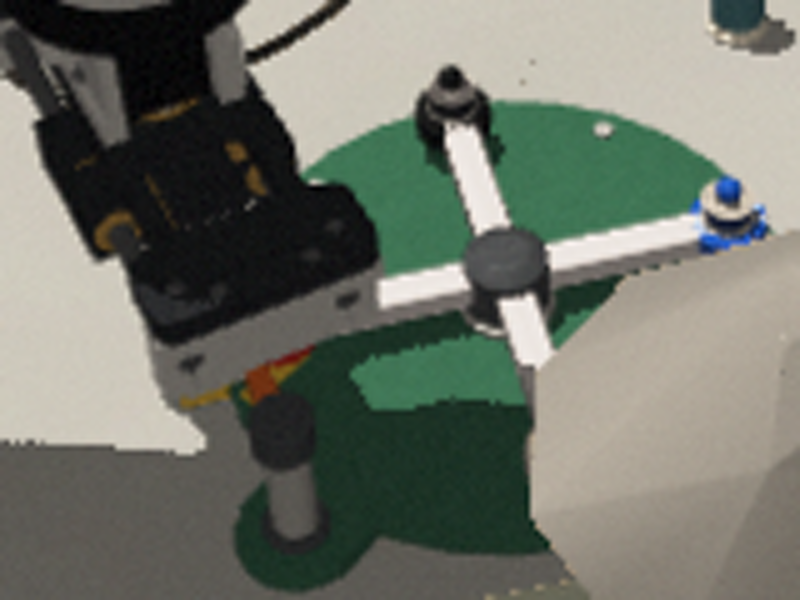

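```bash
python3 -m handwheel '[0.075,-0.02,0,0,0,1,1, 0.075,-0.02,0,0,0,1,1, 0.075,-0.02,0,0,0,1,1, 0.075,-0.02,0,0,0,1,1, 0.075,-0.02,0,0,0,1,1, 0.075,-0.02,0,0,0,1,1, 0.075,-0.02,0,0,0,1,1, 0.075,-0.02,0,0,0,1,1, 0.075,-0.02,0,0,0,1,1, 0.075,-0.02,0,0,0,1,1, 0.075,-0.02,0,0,0,1,1, 0.075,-0.02,0,0,0,1,1]'
python3 -m handwheel '[0.075,-0.02,0,0,0,1,1, 0.075,-0.02,0,0,0,1,1, 0,0,0,0,0,0,1]'
```

```text
time_s: 17.18
tool_pos: [431.6, -352.3, 58.4]
tcp_rot: [180.0, -0.0, -27.8]
force: [-1.5, 1.1, 0.7]
finger_gap: -0.1
time_s: 17.43
tool_pos: [433.0, -352.6, 58.4]
tcp_rot: [180.0, 0.0, -29.8]
force: [-1.4, 0.4, 1.8]
finger_gap: 0.5
```

```bash
python3 -m handwheel '[0.04,-0.01,0,0,0,0.5,1, 0.04,-0.01,0,0,0,0.5,1, 0.04,-0.01,0,0,0,0.5,1, 0.04,-0.01,0,0,0,0.5,1, 0.04,-0.01,0,0,0,0.5,1, 0.04,-0.01,0,0,0,0.5,1]'
python3 -m handwheel '[0.04,-0.01,0,0,0,0.5,1, 0.04,-0.01,0,0,0,0.5,1]'
python3 -m handwheel '[0.04,-0.01,0,0,0,0.5,1, 0.04,-0.01,0,0,0,0.5,1]'
```

```text
time_s: 17.93
tool_pos: [433.9, -352.6, 58.3]
tcp_rot: [180.0, 0.3, -32.8]
force: [-9.1, 3.4, 7.4]
finger_gap: 0.4
time_s: 18.1
tool_pos: [434.3, -352.5, 58.2]
tcp_rot: [180.0, 0.4, -33.8]
force: [-10.6, 3.9, 7.2]
finger_gap: 0.4
time_s: 18.27
tool_pos: [434.5, -352.4, 58.1]
tcp_rot: [180.0, 0.5, -34.8]
force: [-12.7, 5.8, 9.0]
finger_gap: 0.4
```

```bash
python3 -m handwheel '[-0.3,0,0,0,0,0,1, -1,0,0,0,0,0,1, -1,0,0,0,0,0,1, 0,0,-1.5,0,0,0,1, 0,0,-3,0,0,0,1, -1,0,-3.5,0,0,0,1, -2,0,-3.5,0,0,0,1, -2,0,-3.5,0,0,0,1, -2,0,-3,0,0,0,1, -2,0,-1,0,0,0,1, 0,0,0,0,0,0,1]'
python3 - <<'E'
from h import *
shot('scene','s8');shot('wrist','w8')
im=cv2.imread('pics/s8.png'); cv2.imwrite('pics/s8c.png',cv2.resize(im[180:300,130:290],None,fx=5,fy=5,interpolation=cv2.INTER_CUBIC))
E
```

```text
time_s: 19.18
tool_pos: [344.4, -290.0, 252.4]
tcp_rot: [179.9, -0.5, -34.8]
force: [0.4, -0.1, 0.7]
finger_gap: 0.2
```

View pics/s8c.png

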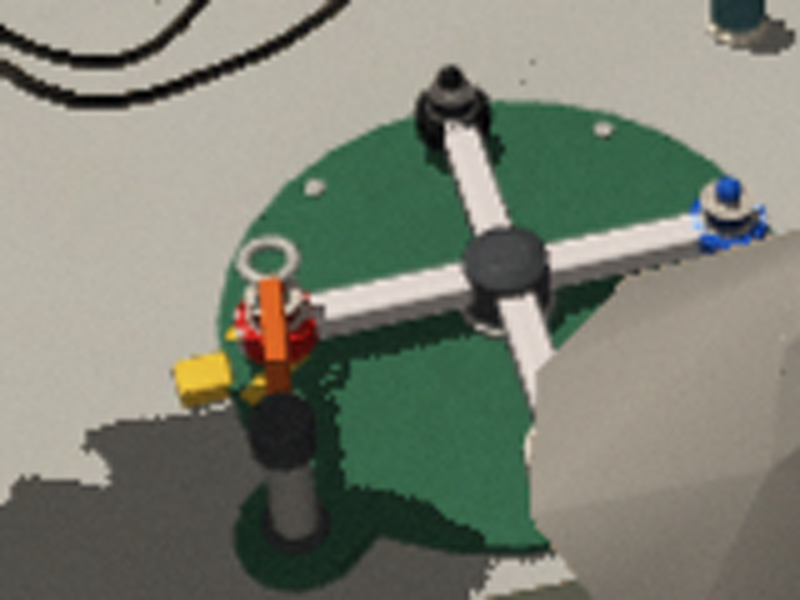

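View pics/w8.png

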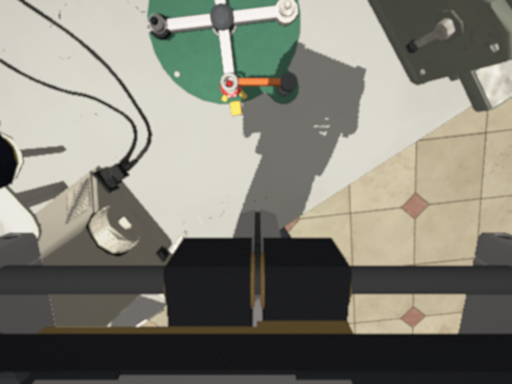

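```bash
python3 - <<'E'
from h import *
s=lambda x,y:(130+x/5,180+y/5)
a=lambda d:np.degrees(np.arctan2(d[1],d[0])).round(1)
ring=ray('s8',*s(267,259),64);piv=ray('s8',*s(283,417),69);r0=ray('s5',*s(48,439),62)
print(ring,piv,'beta',a(ring-piv),np.hypot(*(ring-piv)[:2]),'old',a(r0-piv))
im=cv2.imread('pics/w8.png');cv2.imwrite('pics/w8c.png',cv2.resize(im[0:130,140:310],None,fx=4.5,fy=4.5,interpolation=cv2.INTER_CUBIC))
d=np.abs(cv2.imread('pics/s8.png')[180:300,130:290].astype(int)-cv2.imread('pics/s5.png')[180:300,130:290]).max(2)
print('diff outside guide',(d[0:50,50:]>60).sum())
E
```

```text
[ 464.6074353  -334.04368136   64.        ] [ 423.12281045 -394.54657105   69.        ] beta 55.6 73.35921046279137 old 138.1
diff outside guide 21
```

View pics/w8c.png

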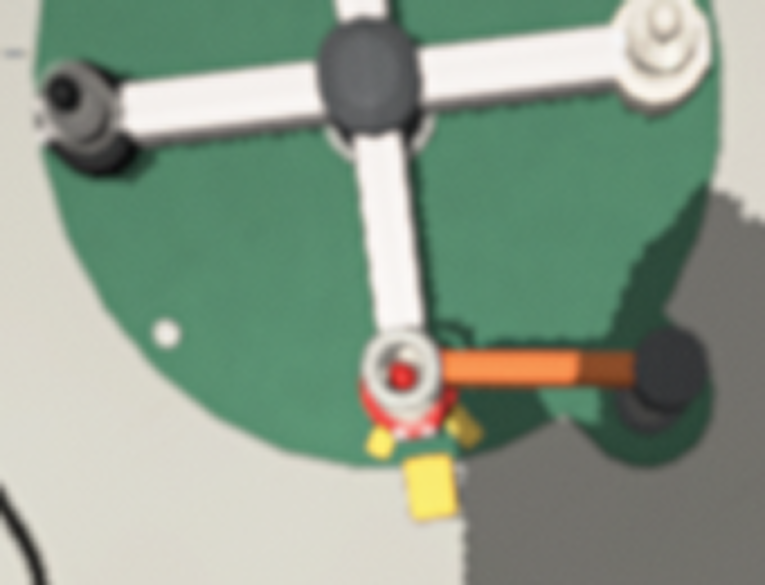

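```bash
python3 - <<'E'
from h import *
s=manip.get_state();print(s['time_s'],s['force'],s['tool_pos']);print(ticket.hand_in())
E
```

```text
19.2833 [ 0.30892175 -0.28167331  0.03375324] [ 344.57941924 -289.74149284  248.60403943]
the job is handed in; nothing more can be done
None
```

I turned the cross about 77° clockwise by pushing the blue arm with the closed fingertips. That brought the red bobbin to the yellow arrow while the guide arm was still swung out. I then pushed the orange guide arm home, backed off clear, and handed in at 19.3 s of the 58 s allowed.

What the last checks showed:
- **Red bobbin:** its arm points at 151–152°. The arrow measured 150–153° depending on which feature I used, so the bobbin is about 2 mm from its place at most, against the 10 mm allowed.
- **Guide arm:** it was pushed until the resisting force rose from about 1.5 N to about 14 N sideways (about 17 N in all, counting an upward part). Its measured direction is 55.6°, against a computed home of about 54.5°, within the 5.7° allowed. In the wrist picture the ring is centred over the red bead.
- **Stand:** comparing scene pictures from before and after the guide push, I saw no sign of it shifting. I did not measure its whole movement from the start.
- **Forces:** the highest I read while pushing was about 17 N, under the 25 N limit. At hand-in the gripper was well clear and the force read near zero.
- **Spool, wax and chalk:** I never steered the fingers near them, but I did not measure their final positions.

One disagreement: estimates of the stand's centre differed by up to about 5 mm between views, one from the second wrist view being the outlier. I relied on the angles, which agreed to within 3°.

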